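Load the analytical mill and hold its bayonet lid for a grind

TASK

Grind the weighed portion: tip all four hazelnuts from the scoop into the cup of the bench mill without touching the nuts, and lay the scoop back down flat on the bench. Then fit the mill's lid, push it right down against its spring, twist it clockwise about a quarter turn against the spring as far as it goes, and finish still gripping it, pressed down and turned, since the mill runs only while the lid is held there. Leave the other things on the bench where they stand.

Things in the scene. Friction and masses are not known exactly. Their poses are not given: they have to be found in the camera images.
- mill: Bench mill, fixed: white housing 150 (x) x 126 (y) x 52 mm high, front (switch, knob) at -x; on it a round white neck 95 mm wide with a steel bayonet collar. Origin on the bench under the cup's axis, z up. The collar has a round opening 69 mm wide and two entry slots opposite each other at the mill's +y and -y, each 16 mm wide and reaching 43 mm from the axis.
- mill_mouth (a point): Centre of the mill's round mouth, level with the top of the collar, 112 mm above the bench, on the cup's axis; axes are the mill's. The lid enters here with its handle in line with the slots, either way round, within about 4 degrees.
- mill_cup (a point): Centre of the floor of the steel grinding cup, 54 mm below mill_mouth. The cup is 62 mm wide inside, its rim 24 mm below the collar's top. A blade hub 12 mm wide and 6 mm high stands at its centre.
- mill_press (a joint): Push-down of the spring ring in the collar, m: 0 at rest (its face, on which the lid's lugs come to stand, 9 mm below the collar's top), 0.009 at its stop (face 18 mm below). It pushes back with about 3.5 N at first, 9 N at the stop. The lid turns only when pushed 3 mm or more, its lugs below the 6 mm thick collar.
- mill_turn (a joint): Clockwise turn (seen from above) of the spring ring, rad: 0 at rest, 1.40 (80 degrees) at its stop. The lid's lugs push it round after up to 0.2 rad of free play; its spring turns back with 0.03 N m at first, 0.12 N m at the stop. Let go, both springs throw the lid back.
- mill_lid: Loose lid, 140 g, upright on the bench. Origin at the centre of its underside, z up. Grey plug 63 mm wide, 20 mm high, with a grey flange 96 mm wide above it (20 to 29 mm) and a white bar handle on top. Two steel lugs, 9 mm wide (x) and 6 mm high, stick out at the plug's foot at +y and -y, 40 mm from the axis, in line with the handle. The lugs go through the collar's slots.
- lid_handle (a point): Centre of the lid's white bar handle, 45 mm above the lid's underside; axes are the lid's. The bar is 66 mm long (along y), 16 mm thick (along x), and spans 29 to 55 mm above the underside. Grip it here, closing along x.
- scoop: Loose weighing scoop, 120 g, on the bench with the nuts in its pan. Origin on its underside at the pan's back wall; +x to the nose, z up. Steel pan 54 mm wide, walls 26 mm high; floor 3 mm thick, flat for 50 mm, then a nose that rises 15 degrees and narrows to 40 mm. Kept level the nuts stay in; nose down about 45 degrees they roll out over the nose.
- scoop_grip (a point): On the scoop's white flat-sided handle, 38 mm behind the pan's back wall (scoop x = -38 mm), 29 mm above the underside; axes are the scoop's. The handle runs from x = -9 to -87 mm, 14 mm thick (y), 20 to 38 mm above the underside. Grip it here, closing along y.
- scoop_nose (a point): Middle of the front edge of the scoop's nose, scoop x = +76 mm, 10 mm above its underside.
- sample_pot_a: Bystander: small white pot with a lid, 37 mm wide, 42 mm high; origin under its centre.
- sample_pot_b: Bystander: smaller white pot with a lid, 34 mm wide, 36 mm high; origin under its centre.
- powder_bottle: Bystander: small white bottle with a screw cap, 48 mm wide, 75 mm high; origin under its centre.
- flask: Bystander: conical glass flask, 67 mm wide, 108 mm high; origin under its centre.
- pen: Bystander: marker pen lying flat, 132 mm long (x), 12 mm thick; origin under its centre.
- nut_0: One of four brown hazelnut kernels, balls 15 mm across, 10 g, lying in the scoop's pan; origin at its centre.
- nut_1: One of four brown hazelnut kernels, balls 15 mm across, 10 g, lying in the scoop's pan; origin at its centre.
- nut_2: One of four brown hazelnut kernels, balls 15 mm across, 10 g, lying in the scoop's pan; origin at its centre.
- nut_3: One of four brown hazelnut kernels, balls 15 mm across, 10 g, lying in the scoop's pan; origin at its centre.

How it is judged:
On the way, in this order (a step that is already met when the one before it is completed fails the run):
1. all four hazelnuts lie in the mill's cup (horizontal distance between each of nut_0, nut_1, nut_2, nut_3 and mill_cup below 0.031 m and height (world z) of nut_0 between 0.056 and 0.088 m and height (world z) of nut_1 between 0.056 and 0.088 m and height (world z) of nut_2 between 0.056 and 0.088 m and height (world z) of nut_3 between 0.056 and 0.088 m), for 0.2 s.
2. the scoop lies flat on the bench again, let go (height (world z) of scoop between -0.005 and 0.012 m and angle between scoop's own z axis and vertical below 0.2 rad and contact force between the fingers and scoop below 0.3 N), for 0.2 s.
3. the lid sits straight in the collar and is pushed down against the spring, by 5 mm or more (horizontal distance between mill_lid and mill_mouth below 0.005 m and angle between mill_lid's own z axis and vertical below 0.1 rad and value of joint mill_press above 0.005 m), for 0.1 s.
At the end, for the whole second after the job is handed in: Four nuts in the cup; scoop flat on the bench, untouched; lid within 5 mm of the cup's axis and upright within 0.1 rad, its spring ring pushed down over 5 mm and turned clockwise over 1.2 rad, the fingers still gripping it (over 2 N) (all of step 1 and all of step 2 and all of step 3 and value of joint mill_turn above 1.2 rad and contact force between the fingers and mill_lid above 2 N); the arm keeps its last pose, push and grip.
It fails at once if the gripper touches a hazelnut (contact force between the fingers and nut_0 above 0.3 N or contact force between the fingers and nut_1 above 0.3 N or contact force between the fingers and nut_2 above 0.3 N or contact force between the fingers and nut_3 above 0.3 N).
It fails at once if one of the other things on the bench is moved by more than 30 mm or knocked over (distance of any of sample_pot_a, sample_pot_b, powder_bottle, flask, pen from where it was at the start of the episode above 0.03 m or angle between any of sample_pot_a, sample_pot_b, powder_bottle, flask's own z axis and vertical above 0.5 rad).
It also fails if it takes over 72 s, if anything falls off the work surface, if the arm or the gripper's body presses on something with over 40 N, if the wrist force passes 120 N, or if a joint passes its speed limit or range.

ROBOT

A 7-joint arm with a two-finger parallel gripper is mounted at the origin on a cart in front of the work surface, level with it; the furniture and walls round the work are solid. World frame = base frame: x ahead of the robot, y to its left, z up, the work surface at z = 0. Lengths are in m, angles in rad, forces in N, time in s.
With the tool pointing down it reaches from about 0.4 to 0.875 m from the base axis. Payload 19.3 kg.
Tool frame: the origin (TCP) lies at the centre of the arm's flange, where the gripper is bolted on; the fingertips stand 173 mm ahead of it and the grasp point (between the pads) lies 155 mm ahead of it (bot.grip_point_offset is the distance from the TCP to the grasp point, in m); z points along the fingers, x is the direction in which the jaws open and shut, and the axes are right-handed (so a half turn about z gives the same grasp; the last joint's range is limited). The gripper opens to 85 mm and grips with 20 to 120 N. Pads are 22 mm wide; open, the fingers measure 114 mm over their backs; the gripper's body (76 mm by 85 mm) begins 54 mm behind the grasp point. The pads swing forward as they close: fully open they stand 13 mm farther back than shut.
Start: joints at [-1.185, 0.521, -0.036, 1.599, 0.021, 1.021, -0.113], TCP at [0.275, 0.561, 0.405] pointing down, gripper open.
Joint ranges: [-2.91, 2.91], [-0.3, 2.13], [-1.5, 1.42], [0.17, 2.43], [-1.26, 4.41], [0.16, 1.93], [-2.52, 2.52]. Speed limits (rad/s): [1.89, 1.89, 2.39, 2.39, 3.01, 3.01, 3.01].

INTERFACE

Orientations are given as [roll, pitch, yaw] about the fixed x, y, z axes, in that order (R = Rz(yaw) Ry(pitch) Rx(roll)).
In Python, from workcell import bot gives the robot as it stands.
- The arm moves only by the tool step_arm, never from a script. Its argument "plan" is a list that holds one entry, the list of rows, each a list of 4 numbers: the shift along the world's x, y, z in cm, then the turn about the world's z in rad. A call has 1 to 12 rows; each row is the pose to reach, as a shift and turn from the pose measured when the call began; what a row does not reach only later rows make up. A row lasts 1/12 s, in which the tool goes at most 41.7 mm and 7.16 degrees, less where a joint would pass 70% of its speed; a pose out of reach is approached as far as the arm can. A call with a gripper value outside its range is refused whole. "jaw" is the closure, from 0 (fully open) to 1 (shut), set as the call begins (left out, the last holds). The fingers move at their own pace and stop on an object; "force" is the grip in N (left out, the last holds). Time passes only in rows, so rows that repeat a pose let the fingers close. It gives the time, the measured TCP pose, the force and the opening at its end, in the units of the state.
- bot.observe(): the state, without advancing time (a new reading comes with each control period).
- bot.grab_frame(name): name is "scene" or "top" or "wrist"; returns a dict with "pixels" (384x512x3 uint8, blue, green, red), "mtx" (3x3 intrinsics, pixels), "k1" (the pictures are not rectified: a ray, as slopes to the right and down, at radius r is drawn at 1 + k1 r^2 times it, then the intrinsics apply), "R" (3x3) and "t" (3): a world point X has camera coordinates R X + t. Camera axes: x right, y down, z forward; pixel columns grow to the right and rows downward; lengths in m; the calibration is good to about 2 mm. A picture is of the moment at which its call begins. There is no depth.
- bot.job_done(): hands the job in, once; it reports no verdict.
The state is a dict: "clock": time; "qpos": joint angles; "qd": joint speeds; "joint_efforts": joint torques, N m; "position": TCP position; "tool_rot": TCP orientation; "force": force on the tool from outside, world axes, zero at the start; "moment": the same for the moment, N m; "grip_width": finger opening in m.
Only numpy, scipy, OpenCV 4.12 (cv2) and the standard library are available. Lean on these libraries where they do the work, as an engineer would, in place of code of your own. Each camera call takes 0.05 s, during which the arm holds its last target.

## Working session

There is one attempt and no reset: what is moved stays moved. The work goes in short steps, Python scripts to look and compute and a tool call to move; the robot and the scene stay as the last step left them, time stands still between calls to the robot, and variables do not carry over. Pictures are saved under pics/ and viewed, and the job is handed in when it is done.

Besides the shell and the picture viewer there is one more tool, called after ">>>" as name(argument=value, ...), one argument or row to a line, values as JSON. step_arm: Moves the arm, as the interface text tells. Its arguments: {"type":"object","properties":{"plan":{"type":"array"},"jaw":{"type":"number"},"force":{"type":"number"}},"required":["plan"]}

```bash
ls; mkdir -p pics; cat > h.py <<'E'
import numpy as np, cv2
from workcell import bot
def grab(n,fn=None):
    f=bot.grab_frame(n)
    if fn: cv2.imwrite('pics/'+fn,np.array(f['pixels']))
    return f
def ray(f,u,v):
    K=np.array(f['mtx']);k=f['k1']
    xd=(u-K[0,2])/K[0,0]; yd=(v-K[1,2])/K[1,1]
    x,y=xd,yd
    for _ in range(20):
        s=1+k*(x*x+y*y); x,y=xd/s,yd/s
    R=np.array(f['R']);t=np.array(f['t'])
    return -R.T@t, R.T@np.array([x,y,1.])
def onz(f,u,v,z):
    c,d=ray(f,u,v); return c+d*(z-c[2])/d[2]
def proj(f,X):
    K=np.array(f['mtx']);p=np.array(f['R'])@np.array(X)+np.array(f['t'])
    x,y=p[0]/p[2],p[1]/p[2]; s=1+f['k1']*(x*x+y*y)
    return K[0,0]*x*s+K[0,2],K[1,1]*y*s+K[1,2]
E
python3 - <<'E'
from h import *
for n in ['scene','top','wrist']:
    f=grab(n,n+'0.png'); c=-np.array(f['R']).T@np.array(f['t']); print(n,c.round(3),np.array(f['R']).round(2).tolist(),f['k1'],np.array(f['mtx']).round(1).tolist())
print(bot.observe(), bot.grip_point_offset)
E
```

```text
pics
scene [ 0.035 -0.331  0.707] [[0.53, -0.85, -0.01], [-0.58, -0.36, -0.73], [0.61, 0.4, -0.69]] -0.10846746565792435 [[352.3, 0.0, 259.9], [0.0, 352.3, 190.7], [0.0, 0.0, 1.0]]
top [0.392 0.003 1.453] [[0.02, -1.0, -0.0], [-0.99, -0.02, -0.14], [0.14, 0.01, -0.99]] 0.04482441106988515 [[493.1, 0.0, 258.7], [0.0, 493.1, 192.7], [0.0, 0.0, 1.0]]
wrist [0.199 0.599 0.374] [[0.44, 0.9, -0.0], [0.85, -0.42, 0.33], [0.29, -0.14, -0.94]] -0.08326575502466516 [[322.0, 0.0, 253.5], [0.0, 322.0, 194.6], [0.0, 0.0, 1.0]]
{'clock': 0.15, 'qpos': array([-1.18517509,  0.52183521, -0.03632313,  1.59987807,  0.0212412 ,
        1.02108604, -0.11281018]), 'qd': array([ 3.26675422e-04, -2.31708071e-03, -1.64698825e-05, -2.87724284e-03,
       -1.18182771e-03,  7.81066958e-05,  3.00695641e-03]), 'joint_efforts': array([ 1.30631601e-03, -9.27389860e+01,  1.97991505e+00, -3.70057511e+01,
        1.78301905e-02,  6.29995498e-03, -5.96004406e-05]), 'position': array([0.27510262, 0.56107972, 0.40428368]), 'tool_rot': array([3.14150093e+00, 8.15848649e-04, 1.11497038e+00]), 'force': array([ 1.00972342, -0.26810053, -0.88249401]), 'moment': array([-0.02330292,  0.03126988, -0.02812141]), 'grip_width': 0.08518580977883293} 0.1547
```

View pics/scene0.png

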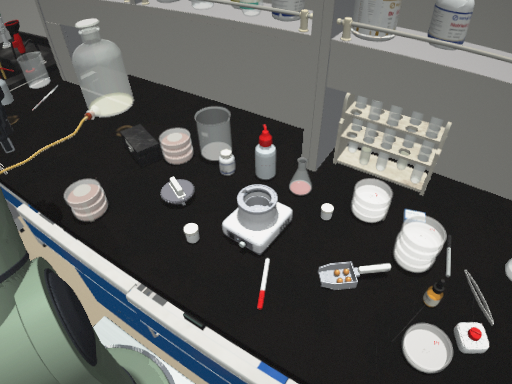

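View pics/top0.png

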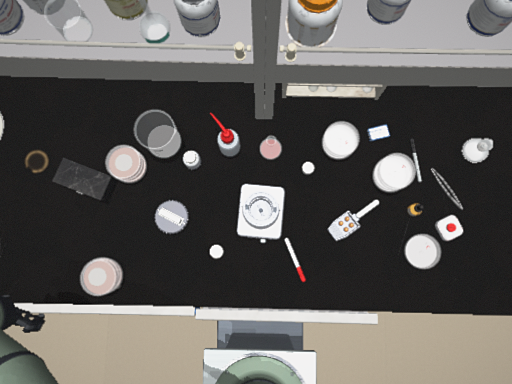

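View pics/wrist0.png

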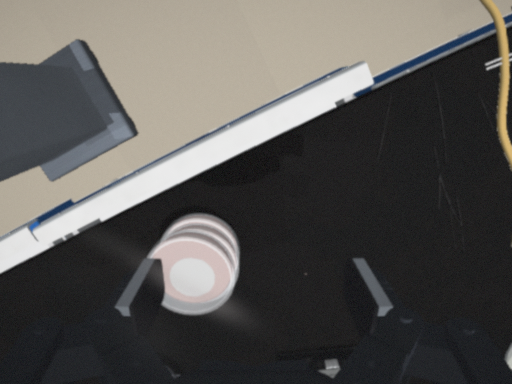

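```bash
python3 - <<'E'
from h import *
im=cv2.imread('pics/top0.png')
a=im[175:255,145:305]; b=im[175:255,300:400]
cv2.imwrite('pics/topc.png',cv2.resize(a,None,fx=5,fy=5,interpolation=cv2.INTER_CUBIC))
cv2.imwrite('pics/tops.png',cv2.resize(b,None,fx=6,fy=6,interpolation=cv2.INTER_CUBIC))
im=cv2.imread('pics/scene0.png')
cv2.imwrite('pics/scc.png',cv2.resize(im[165:295,150:410],None,fx=3,fy=3,interpolation=cv2.INTER_CUBIC))
E
```

```text
(no output)
```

View pics/topc.png

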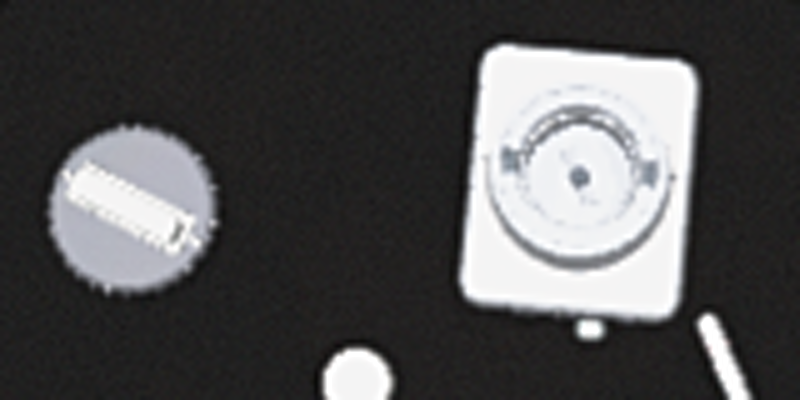

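View pics/tops.png

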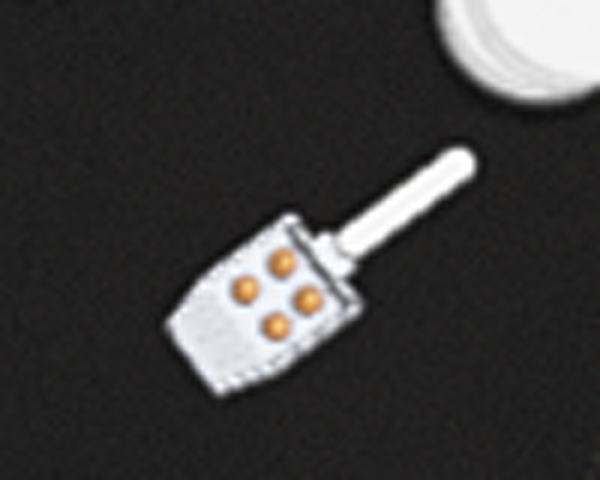

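View pics/scc.png

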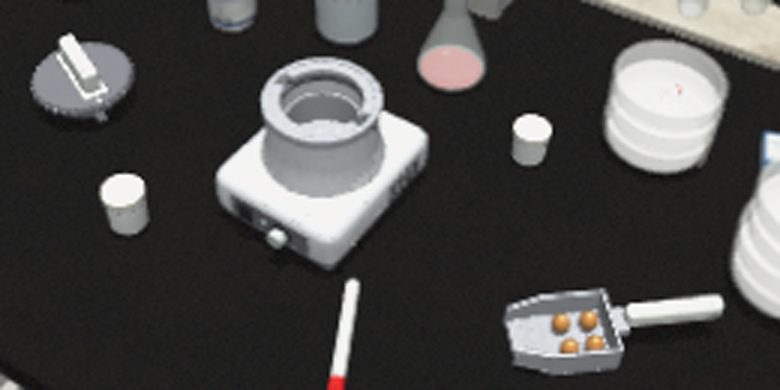

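```bash
python3 - <<'E'
from h import *
f=grab('top'); s=grab('scene')
T=lambda x,y:(145+x/5-.4,175+y/5-.4); S=lambda x,y:(300+x/6-.42,175+y/6-.42); C=lambda x,y:(150+x/3-.33,165+y/3-.33)
a=onz(f,*T(512,160),.112);b=onz(f,*T(650,173),.112)
print('slots',a,b,'mid',(a+b)/2,'ang',np.degrees(np.arctan2(*(a-b)[[1,0]])))
# housing edges at z=.052
cs=[onz(f,*T(*p),.052) for p in [(483,45),(698,62),(680,318),(462,300)]]
for p in cs: print('corner',p.round(4))
print('centre',np.mean(cs,0), 'yaw', [np.degrees(np.arctan2(*(cs[0]-cs[3])[[1,0]])),np.degrees(np.arctan2(*(cs[1]-cs[2])[[1,0]])),np.degrees(np.arctan2(*(cs[0]-cs[1])[[1,0]]))-90])
# scene collar ellipse: top outer left/right etc
a=onz(s,*C(260,100),.112);b=onz(s,*C(382,100),.112);c=onz(s,*C(320,57),.112);d=onz(s,*C(320,143),.112)
print('scene collar',a,b,c,d)
# lid
im=np.array(f['pixels']).astype(int)
hsv=cv2.cvtColor(f['pixels'],cv2.COLOR_BGR2HSV)
m=(hsv[:,:,2]>90).astype(np.uint8)
n,l,st,ce=cv2.connectedComponentsWithStats(m)
for i in range(1,n):
    if 30<st[i,4]<4000 and 140<ce[i][0]<400 and 170<ce[i][1]<290: print(i,st[i],ce[i].round(2), onz(f,*ce[i],.03).round(4))
i=l[217,172]
mw=((l==i)&(hsv[:,:,2]>225)).astype(np.uint8)
c=cv2.findContours((l==i).astype(np.uint8),0,1)[0][0]; e=cv2.minEnclosingCircle(c); print('flange',e, onz(f,*e[0],.029))
pts=np.argwhere(mw)[:,::-1].astype(np.float32); r=cv2.minAreaRect(pts); print('handle',r,len(pts))
bx=cv2.boxPoints(r); P=np.array([onz(f,*p,.055) for p in bx]); print(P.round(4), P.mean(0))
d1=P[1]-P[0];d2=P[2]-P[1];d=d1 if np.linalg.norm(d1)>np.linalg.norm(d2) else d2; print('lid bar dir deg',np.degrees(np.arctan2(d[1],d[0])),np.linalg.norm(d1),np.linalg.norm(d2))
# scoop
he=onz(f,*S(468,157),.030); h1=onz(f,*S(350,243),.038); h2=onz(f,*S(458,165),.038)
print('scoop handle end',he,'dir nose deg',np.degrees(np.arctan2(*(h1-h2)[[1,0]])), h1,h2)
n1=onz(f,*S(167,325),.02);n2=onz(f,*S(220,393),.02); b1=onz(f,*S(292,217),.026); b2=onz(f,*S(360,310),.026)
print('nose',n1,n2,(n1+n2)/2,'back',b1,b2,(b1+b2)/2,'ang',np.degrees(np.arctan2(*((n1+n2)/2-(b1+b2)/2)[[1,0]])))
hb=onz(s,*C(720,302),.029); hf=onz(s,*C(632,312),.029);print('scene handle',hb,hf,np.degrees(np.arctan2(*(hf-hb)[[1,0]])))
E
```

```text
slots [0.54437948 0.04478067 0.112     ] [ 0.53900234 -0.03084803  0.112     ] mid [0.54169091 0.00696632 0.112     ] ang 85.93315908254843
corner [0.6174 0.0652 0.052 ]
corner [ 0.6104 -0.0587  0.052 ]
corner [ 0.4635 -0.0509  0.052 ]
corner [0.4707 0.0728 0.052 ]
centre [0.54047674 0.00709349 0.052     ] yaw [np.float64(-2.982311496885527), np.float64(-3.026656052922315), np.float64(-3.2453990751123314)]
scene collar [0.5144852  0.04702313 0.112     ] [ 0.56587471 -0.03661159  0.112     ] [0.5832067  0.03366872 0.112     ] [ 0.49988637 -0.01972143  0.112     ]
143 [ 373  152   49   40 1410] [395.63 171.72] [ 0.6664 -0.3837  0.03  ]
149 [ 237  184   48   59 2355] [260.5  211.41] [0.5406 0.0078 0.03  ]
153 [328 199  51  42 762] [348.67 221.87] [ 0.5164 -0.247   0.03  ]
154 [155 200  34  34 869] [171.   216.47] [0.5199 0.2664 0.03  ]
158 [284 238  22  44 222] [294.65 259.68] [ 0.4045 -0.0929  0.03  ]
159 [209 244  15  15 164] [215.97 251.09] [0.4234 0.1327 0.03  ]
flange ((171.1666717529297, 216.8333282470703), 16.972293853759766) [0.51892178 0.26602074 0.029     ]
handle ((170.79998779296875, 216.3999786376953), (29.51609992980957, 8.049844741821289), 26.56505012512207) 180
[[0.5254 0.3053 0.055 ]
 [0.5462 0.2962 0.055 ]
 [0.5102 0.2194 0.055 ]
 [0.4896 0.2286 0.055 ]] [0.51786091 0.26236473 0.055     ]
lid bar dir deg -115.09008653887285 0.022724521058167507 0.0848258139997932
scoop handle end [ 0.57972901 -0.33058601  0.03      ] dir nose deg 126.8876312900914 [ 0.53583496 -0.27213071  0.038     ] [ 0.57468822 -0.32390166  0.038     ]
nose [ 0.49574061 -0.18732779  0.02      ] [ 0.46364059 -0.21288746  0.02      ] [ 0.4796906  -0.20010762  0.02      ] back [ 0.54899657 -0.2466109   0.026     ] [ 0.50481367 -0.27907514  0.026     ] [ 0.52690512 -0.26284302  0.026     ] ang 126.96503665982208
scene handle [ 0.58391125 -0.33123401  0.029     ] [ 0.53997666 -0.27523072  0.029     ] 128.11419106605337
```

>>> step_arm(
  plan=[
    [[18, -46, 0, -0.3], [18, -46, 0, -0.3], [18, -46, 0, -0.3], [18, -46, 0, -0.3], [18, -46, 0, -0.3], [18, -46, 0, -0.3], [18, -46, 0, -0.3], [18, -46, 0, -0.3], [18, -46, 0, -0.3], [18, -46, 0, -0.3], [18, -46, 0, -0.3], [18, -46, 0, -0.3]],
  ],
  jaw=0.3,
)

```text
clock: 1.25
position: [0.4555, 0.0984, 0.4047]
tool_rot: [3.141, 0.0, 0.814]
force: [0.6, 1.0, 0.4]
grip_width: 0.0599
```

>>> step_arm(
  plan=[
    [[11, -41, -4, -0.17], [11, -41, -4, -0.17], [11, -41, -4, -0.17], [11, -41, -4, -0.17], [11, -41, -4, -0.17], [11, -41, -4, -0.17], [11, -41, -4, -0.17], [11, -41, -4, -0.17], [11, -41, -4, -0.17], [11, -41, -4, -0.17], [11, -41, -4, -0.17], [11, -41, -4, -0.17]],
  ],
)

```text
clock: 2.25
position: [0.565, -0.3155, 0.3637]
tool_rot: [3.141, 0.002, 0.64]
force: [-0.7, -0.2, -1.0]
grip_width: 0.0597
```

```bash
python3 - <<'E'
from h import *
f=grab('wrist','w1.png'); g=grab('top','t1.png'); print(bot.observe()['position'],bot.observe()['tool_rot'])
E
```

```text
[ 0.56535267 -0.31169176  0.36419448] [-3.14124301e+00  4.52910953e-04  6.43259621e-01]
```

View pics/w1.png

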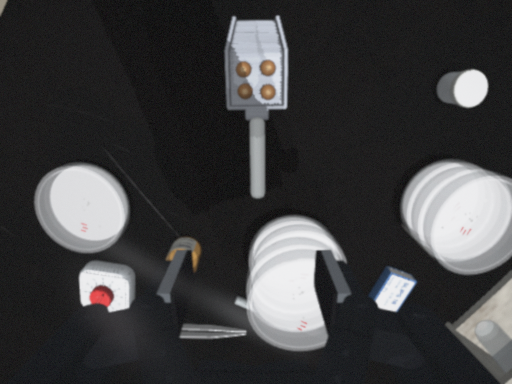

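```bash
python3 - <<'E'
from h import *
f=grab('wrist')
he=onz(f,258,198,.030); hf=onz(f,257,121,.038)
print(he,hf,np.degrees(np.arctan2(*(hf-he)[[1,0]])),np.linalg.norm((he-hf)[:2]))
bl=onz(f,226,109,.026);br=onz(f,287,108,.026);print(bl,br,(bl+br)/2,np.linalg.norm(bl-br))
print(bot.observe()['position'])
# petri stacks
for p in [(295,215),(250,305)]: print(onz(f,*p,.05))
E
```

```text
[ 0.58372394 -0.32763317  0.03      ] [ 0.53659496 -0.26691833  0.038     ] 127.81986651712012 0.07685982411184225
[ 0.50764408 -0.276319    0.026     ] [ 0.55259946 -0.24149596  0.026     ] [ 0.53012177 -0.25890748  0.026     ] 0.05686501286987948
[ 0.56553051 -0.31085831  0.36450478]
[ 0.61791965 -0.31465679  0.05      ]
[ 0.64576992 -0.42429203  0.05      ]
```

>>> step_arm(
  plan=[
    [[0.2, -0.1, -6, 0.01], [0.2, -0.1, -10, 0.01], [0.2, -0.1, -14, 0.01], [0.2, -0.1, -16.5, 0.01], [0.2, -0.1, -17.1, 0.01], [0.2, -0.1, -17.1, 0.01]],
  ],
)

```text
clock: 2.9
position: [0.5672, -0.3105, 0.1922]
tool_rot: [-3.138, 0.002, 0.656]
force: [-0.3, -0.3, 0.5]
grip_width: 0.0596
```

>>> step_arm(
  plan=[
    [[0, 0, 0, 0], [0, 0, 0, 0], [0, 0, 0, 0], [0, 0, 0, 0], [0, 0, 0, 0], [0, 0, 0, 0]],
  ],
  jaw=1,
  force=100,
)

```text
clock: 3.4
position: [0.5678, -0.3108, 0.1938]
tool_rot: [-3.14, 0.0, 0.656]
force: [1.3, 0.4, 8.7]
grip_width: 0.0118
```

```bash
python3 - <<'E'
from h import *
f=grab('wrist','w2.png'); f=grab('scene','s2.png');o=bot.observe();print(o['position'],o['tool_rot'],o['force'],o['moment'],o['grip_width'])
E
```

```text
[ 0.56784    -0.31081317  0.19370816] [-3.14005949e+00  1.51142260e-04  6.55552574e-01] [ 1.00823701 -0.37592442  8.55894921] [ 0.26633274  0.07234979 -0.03476801] 0.01165120072044243
```

View pics/w2.png

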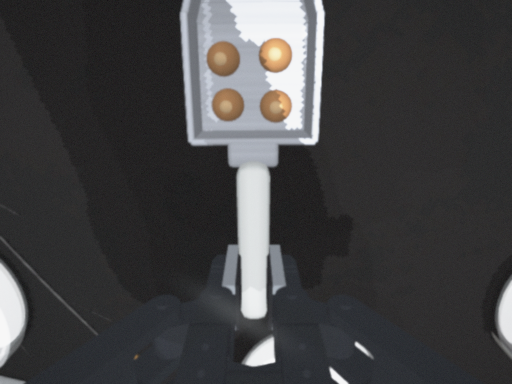

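View pics/s2.png

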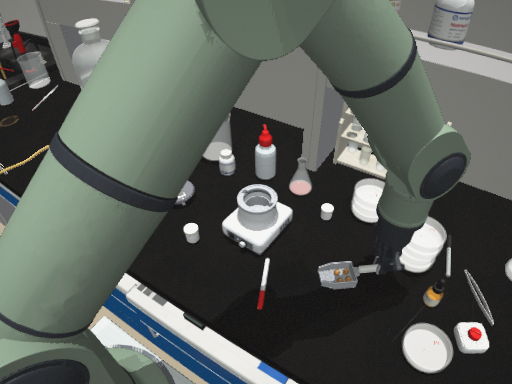

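>>> step_arm(
  plan=[
    [[0, 0, 0.5, 0], [0, 0, 1.0, 0], [0, 0, 1.5, 0], [0, 0, 1.5, 0], [0, 0, 1.5, 0]],
  ],
)

```text
clock: 3.92
position: [0.5679, -0.3108, 0.2091]
tool_rot: [-3.141, -0.0, 0.656]
force: [-0.3, 0.2, -3.0]
grip_width: 0.0117
```

```bash
python3 - <<'E'
from h import *
f=grab('wrist','w3.png'); f=grab('scene','s3.png');o=bot.observe();print(o['position'],o['tool_rot'],o['force'],o['moment'],o['grip_width'])
im=f['pixels'][240:310,300:420]; cv2.imwrite('pics/s3c.png',cv2.resize(im,None,fx=6,fy=6))
E
```

```text
[ 0.56776935 -0.31070347  0.20856101] [-3.13976220e+00  2.67547511e-04  6.55679390e-01] [ 0.65937014  0.27221714 -1.90385225] [-0.13104699 -0.10815302  0.03116974] 0.011538306961022367
```

View pics/w3.png

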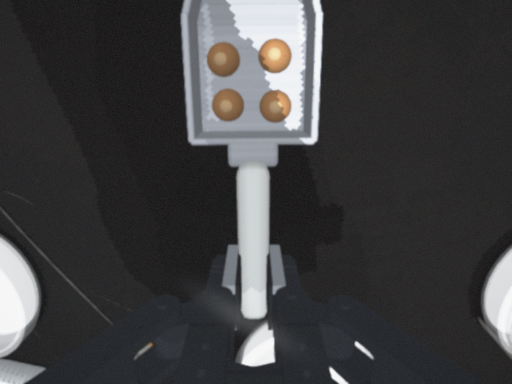

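View pics/s3c.png

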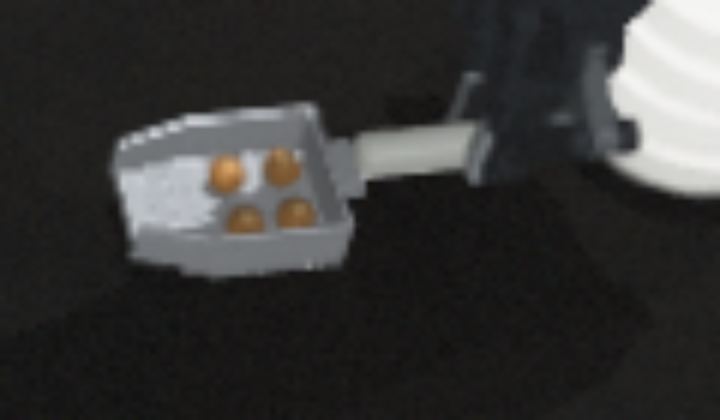

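>>> step_arm(
  plan=[
    [[0, 0, 0, 0], [0, 0, 0, 0], [0, 0, 0, 0]],
  ],
  force=20,
)

```text
clock: 4.27
position: [0.5677, -0.3107, 0.2084]
tool_rot: [-3.14, 0.0, 0.656]
force: [-0.1, -0.5, -1.4]
grip_width: 0.0116
```

```bash
python3 - <<'E'
from h import *
a=cv2.imread('pics/w3.png')
f=grab('wrist','w4.png');o=bot.observe();print(o['position'],o['force'],o['moment'],o['grip_width'])
cv2.imwrite('pics/w34.png',np.hstack([a[:330,170:340],f['pixels'][:330,170:340]]))
E
```

```text
[ 0.56771713 -0.31072382  0.20838697] [ 0.58018928 -0.88611266 -1.15647474] [-0.15090376 -0.06465261  0.06176604] 0.011466954018803885
```

View pics/w34.png

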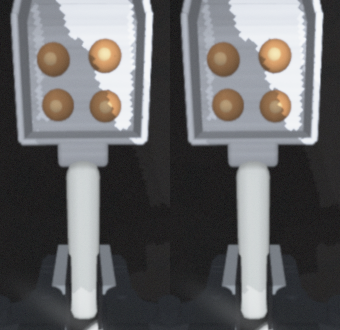

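>>> step_arm(
  plan=[
    [[0, 0, -0.7, 0], [0, 0, -0.7, 0], [0, 0, -0.7, 0], [0, 0, -0.7, 0]],
  ],
  jaw=0.86,
)

```text
clock: 4.65
position: [0.5677, -0.3107, 0.2012]
tool_rot: [-3.139, 0.001, 0.656]
force: [0.2, -0.6, -2.5]
grip_width: 0.0123
```

```bash
python3 - <<'E'
from h import *
a=cv2.imread('pics/w4.png')
f=grab('wrist','w5.png');o=bot.observe();print(o['position'],o['force'],o['moment'],o['grip_width'])
cv2.imwrite('pics/w45.png',np.hstack([a[:330,170:340],f['pixels'][:330,170:340]]))
E
```

```text
[ 0.56770135 -0.31076483  0.20134685] [ 0.75356937 -0.61162615 -1.75056065] [-0.14542057 -0.08470982  0.00583791] 0.01218070161321971
```

View pics/w45.png

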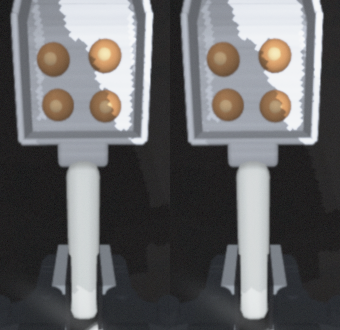

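>>> step_arm(
  plan=[
    [[0, 0, 0, 0], [0, 0, 0, 0], [0, 0, 0, 0]],
  ],
  jaw=0.85,
)

```text
clock: 4.95
position: [0.5677, -0.3108, 0.2014]
tool_rot: [-3.14, 0.0, 0.656]
force: [0.1, -0.0, -1.8]
grip_width: 0.0129
```

```bash
cat > w.py <<'E'
from h import *
import sys
a=cv2.imread('pics/'+sys.argv[1])
f=grab('wrist',sys.argv[2]);o=bot.observe();print(o['position'],o['force'],o['moment'],o['grip_width'])
b=np.array(f['pixels'])
g1=cv2.cvtColor(a,cv2.COLOR_BGR2GRAY)[:170,180:330];g2=cv2.cvtColor(b,cv2.COLOR_BGR2GRAY)[:170,180:330]
print(np.abs(g1.astype(int)-g2).mean(), cv2.phaseCorrelate(np.float32(g1),np.float32(g2)))
E
python3 w.py w5.png w6.png
```

```text
[ 0.56771489 -0.31077241  0.20144276] [-0.64785355  0.38391536 -1.29961977] [-0.17272557 -0.0843201  -0.03122115] 0.012575475064528096
1.6607058823529413 ((-0.031172388257473926, -0.05363024397762217), 0.9580841775117097)
```

>>> step_arm(
  plan=[
    [[0, 0, 0, 0], [0, 0, 0, 0], [0, 0, 0, 0]],
  ],
  jaw=0.842,
)

```text
clock: 5.25
position: [0.5678, -0.3107, 0.2015]
tool_rot: [-3.14, 0.0, 0.656]
force: [-0.1, 0.8, -2.6]
grip_width: 0.0132
```

```bash
python3 w.py w5.png w7.png
```

```text
[ 0.56774128 -0.31076331  0.20146599] [-0.49061586 -0.15233731 -1.47947107] [-0.14255929 -0.12117443  0.01295473] 0.013596855842746976
7.474235294117647 ((0.7861761727744749, 0.1571031195011443), 0.8970326046413846)
```

```bash
python3 - <<'E'
import cv2,numpy as np
a=cv2.imread('pics/w5.png');b=cv2.imread('pics/w7.png')
cv2.imwrite('pics/w57.png',np.hstack([a[:330,170:340],b[:330,170:340]]))
E
```

```text
(no output)
```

View pics/w57.png

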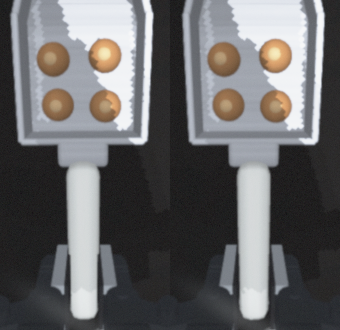

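>>> step_arm(
  plan=[
    [[0, 0, 0, 0], [0, 0, 0, 0], [0, 0, 0, 0]],
  ],
  jaw=0.838,
)

```text
clock: 5.55
position: [0.5677, -0.3107, 0.2015]
tool_rot: [-3.14, 0.0, 0.656]
force: [0.2, 0.3, -1.0]
grip_width: 0.0138
```

```bash
python3 w.py w7.png w8.png; python3 - <<'E'
import cv2,numpy as np
a=cv2.imread('pics/w5.png');b=cv2.imread('pics/w8.png')
cv2.imwrite('pics/w58.png',cv2.resize(np.hstack([a[:330,170:340],b[:330,170:340]]),None,fx=1.7,fy=1.7))
E
```

```text
[ 0.56772362 -0.31077578  0.20149369] [-0.29626583  0.67341543 -0.81751809] [0.03158422 0.1004462  0.04566023] 0.01378288630542628
14.595019607843136 ((-0.7054748428622446, -0.1559162486392296), 0.5824652137756348)
```

View pics/w58.png

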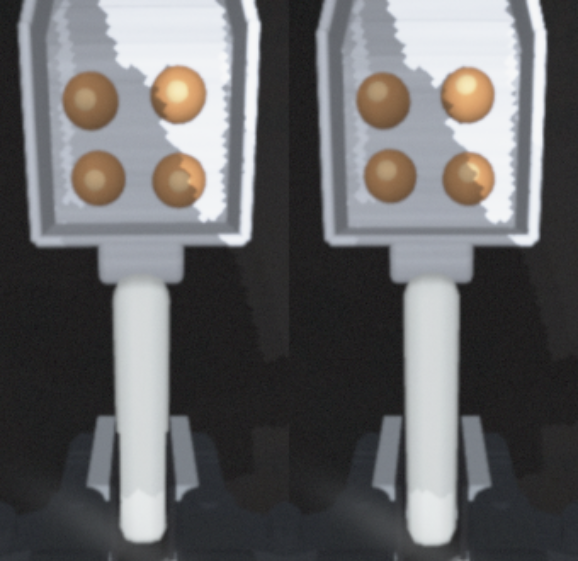

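>>> step_arm(
  plan=[
    [[0, 0, -0.4, 0], [0, 0, -0.7, 0], [0, 0, -0.7, 0]],
  ],
)

```text
clock: 5.85
position: [0.5678, -0.3108, 0.1939]
tool_rot: [-3.14, 0.0, 0.655]
force: [0.8, -0.2, 0.5]
grip_width: 0.0142
```

>>> step_arm(
  plan=[
    [[0, 0, 0, 0], [0, 0, 0, 0], [0, 0, 0, 0], [0, 0, 0, 0]],
  ],
  jaw=1,
  force=100,
)

```text
clock: 6.18
position: [0.5678, -0.3108, 0.1941]
tool_rot: [-3.14, 0.0, 0.656]
force: [0.7, -0.8, 2.4]
grip_width: 0.0118
```

>>> step_arm(
  plan=[
    [[0, 0, 1, 0], [0, 0, 3, 0], [0, 0, 5, 0], [0, 0, 7, 0], [0, 0, 9, 0], [0, 0, 11, 0], [0, 0, 13, 0], [0, 0, 14, 0], [0, 0, 14.5, 0], [0, 0, 14.5, 0]],
  ],
)

```text
clock: 7.02
position: [0.5678, -0.3108, 0.3398]
tool_rot: [-3.141, -0.0, 0.656]
force: [-0.1, -0.5, -2.4]
grip_width: 0.0114
```

```bash
python3 w.py w3.png w9.png; python3 - <<'E'
import cv2,numpy as np
from h import *
a=cv2.imread('pics/w3.png');b=cv2.imread('pics/w9.png')
s=np.array(grab('scene')['pixels'])
cv2.imwrite('pics/c9.png',np.hstack([a[:330,170:340],b[:330,170:340],s[:330,200:512]]))
E
```

```text
[ 0.56766801 -0.31064935  0.33871629] [ 0.25216207 -0.14913845 -2.20060517] [-0.15646555 -0.04107476 -0.01019093] 0.0113629904508728
38.581372549019605 ((1.5748052385147275, 0.08891282388900379), 0.3294323589183666)
```

View pics/c9.png

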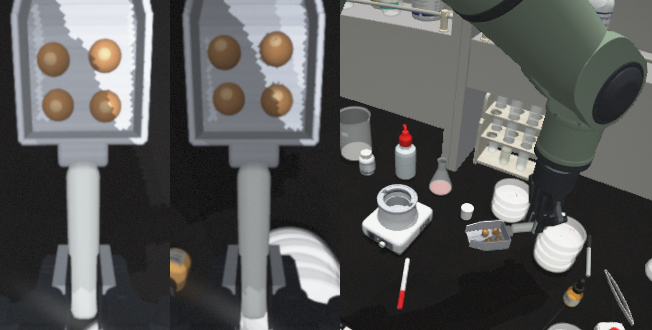

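>>> step_arm(
  plan=[
    [[-0.2, 1, 0, -0.05], [-0.5, 3, 0, -0.12], [-0.8, 5, 0, -0.2], [-1.1, 7, 0, -0.28], [-1.4, 9, 0, -0.36], [-1.7, 11, 0, -0.44], [-2.0, 13, 0, -0.52], [-2.3, 15, 0, -0.6], [-2.6, 16.4, 0, -0.65], [-2.7, 16.8, 0, -0.656], [-2.7, 16.8, 0, -0.656], [-2.7, 16.8, 0, -0.656]],
  ],
)

```text
clock: 8.12
position: [0.5406, -0.1431, 0.3377]
tool_rot: [-3.139, 0.002, 0.001]
force: [0.4, -0.4, -1.9]
grip_width: 0.0116
```

```bash
python3 - <<'E'
from h import *
f=grab('wrist','w10.png'); g=grab('top','t10.png');s=grab('scene','s10.png');o=bot.observe();print(o['position'],o['tool_rot'],o['qpos'])
cv2.imwrite('pics/c10.png',np.hstack([cv2.resize(np.array(s['pixels'])[150:300,180:380],None,fx=2,fy=2),cv2.resize(np.array(g['pixels'])[150:300,200:380],None,fx=2,fy=2)]))
E
```

```text
[ 0.54053722 -0.14366814  0.33797369] [-3.13908119e+00  1.07406210e-03 -8.36580702e-04] [-0.17886651  0.54809207  0.47048312  1.85708117 -0.3333101   0.81611838
  0.4631067 ]
```

View pics/w10.png

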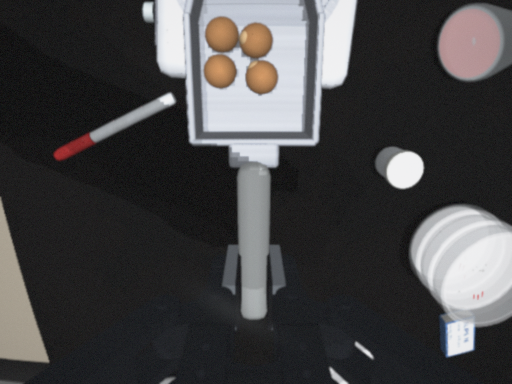

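View pics/c10.png

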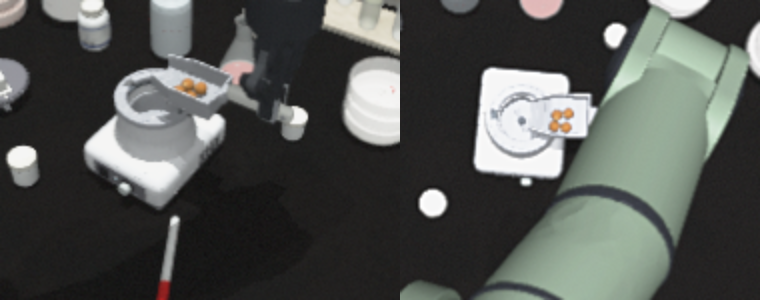

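>>> step_arm(
  plan=[
    [[0, 0.4, -0.5, 0], [0, 0.8, -1.2, 0], [0, 1.1, -1.9, 0], [0, 1.1, -2.5, 0], [0, 1.1, -2.7, 0], [0, 1.1, -2.7, 0]],
  ],
)

```text
clock: 8.77
position: [0.5404, -0.1327, 0.3102]
tool_rot: [-3.139, 0.002, -0.001]
force: [-0.3, -0.1, -1.6]
grip_width: 0.0115
```

```bash
cat > v.py <<'E'
from h import *
import sys
g=grab('top');s=grab('scene');o=bot.observe();print(o['position'].round(4),o['tool_rot'].round(3),o['force'].round(2),o['moment'].round(3),o['grip_width'])
cv2.imwrite('pics/'+sys.argv[1],np.hstack([cv2.resize(np.array(s['pixels'])[170:270,200:330],None,fx=4,fy=4,interpolation=2),cv2.resize(np.array(g['pixels'])[175:255,230:295],None,fx=4,fy=4,interpolation=2)[:400].copy() if 0 else cv2.resize(np.array(g['pixels'])[165:265,230:295],None,fx=4,fy=4,interpolation=2)]))
E
python3 v.py c11.png
```

```text
[ 0.5406 -0.1329  0.311 ] [-3.139e+00  1.000e-03 -1.000e-03] [ 0.34 -1.06 -1.43] [-0.177 -0.011 -0.03 ] 0.011672528929542118
```

View pics/c11.png

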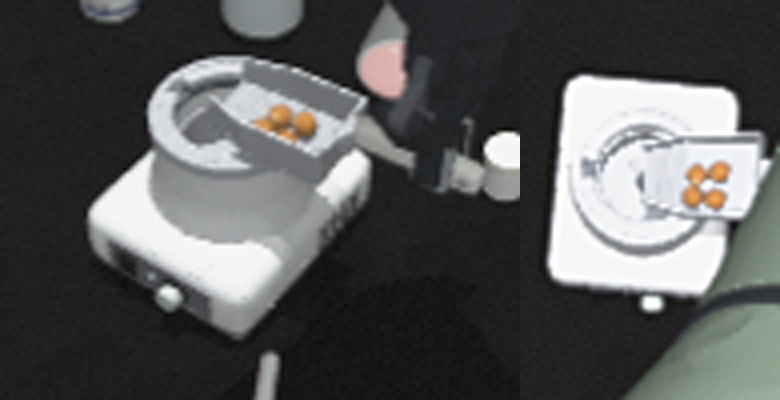

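>>> step_arm(
  plan=[
    [[0, 0, 0, 0], [0, 0, 0, 0], [0, 0, 0, 0]],
  ],
  jaw=0.839,
  force=20,
)

```text
clock: 9.12
position: [0.5406, -0.133, 0.3113]
tool_rot: [-3.139, 0.001, -0.001]
force: [-0.7, -1.5, -0.7]
grip_width: 0.0135
```

```bash
python3 v.py c12.png
```

```text
[ 0.5406 -0.133   0.3112] [-3.139e+00  1.000e-03 -1.000e-03] [-0.5  -0.95  0.17] [-0.172 -0.051 -0.073] 0.013756176026480117
```

View pics/c12.png

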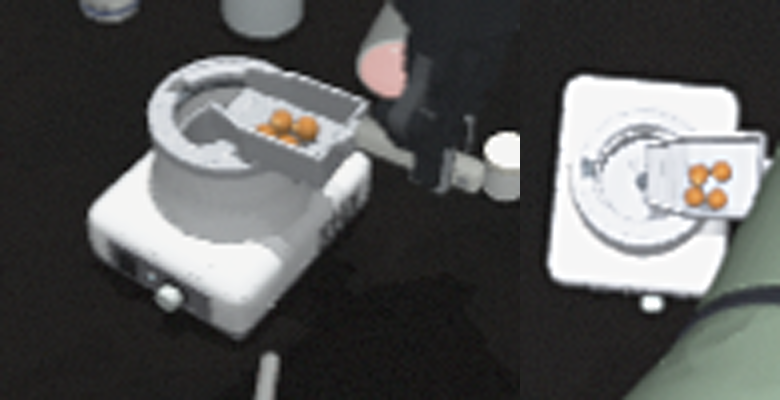

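>>> step_arm(
  plan=[
    [[0, 0.1, 0.3, 0], [0, 0.25, 0.6, 0], [0, 0.4, 0.9, 0], [0, 0.55, 1.2, 0], [0, 0.7, 1.4, 0], [0, 0.7, 1.4, 0]],
  ],
)

```text
clock: 9.72
position: [0.5408, -0.1256, 0.3257]
tool_rot: [-3.139, 0.0, -0.001]
force: [-0.1, -0.1, 0.5]
grip_width: 0.0137
```

```bash
python3 v.py c13.png
```

```text
[ 0.5407 -0.1258  0.3253] [-3.139e+00  0.000e+00 -1.000e-03] [-0.06  0.11  0.11] [ 0.092 -0.014 -0.031] 0.013782649563734591
```

View pics/c13.png

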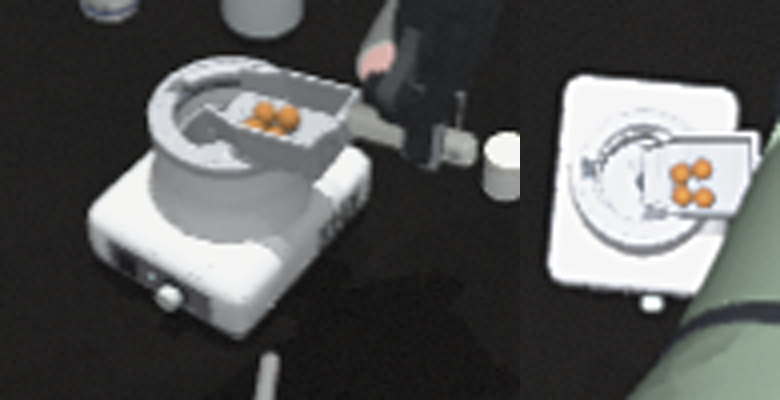

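>>> step_arm(
  plan=[
    [[0, 0.2, 0.4, 0], [0, 0.4, 0.8, 0], [0, 0.6, 1.2, 0], [0, 0.85, 1.55, 0], [0, 1.1, 1.9, 0], [0, 1.35, 2.25, 0], [0, 1.65, 2.6, 0], [0, 1.95, 2.95, 0], [0, 2.25, 3.3, 0], [0, 2.25, 3.3, 0]],
  ],
)

```text
clock: 10.65
position: [0.5409, -0.1026, 0.359]
tool_rot: [-3.139, -0.0, -0.0]
force: [-0.1, -0.0, -1.0]
grip_width: 0.0137
```

```bash
python3 v.py c14.png
```

```text
[ 0.5407 -0.1031  0.3584] [-3.139e+00  0.000e+00 -1.000e-03] [ 0.79  1.06 -1.04] [ 0.237 -0.122 -0.149] 0.013529125751745766
```

View pics/c14.png

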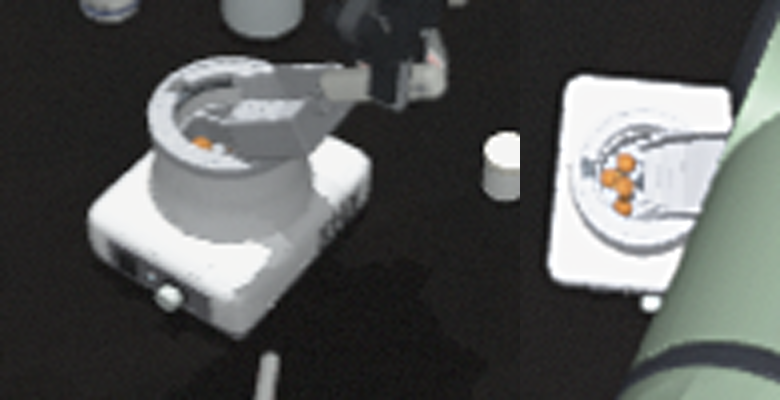

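>>> step_arm(
  plan=[
    [[0, 0, 0, 0], [0, 0, 0, 0], [0, 0, 0, 0], [0, -0.3, 1, 0], [0, -0.6, 2, 0], [0, -1, 4, 0], [0, -2, 6, 0], [0, -4, 7, 0], [0, -6, 7, 0], [0, -8, 7, 0], [0, -8, 7, 0]],
  ],
  jaw=1,
  force=100,
)

```text
clock: 11.67
position: [0.5398, -0.1872, 0.4299]
tool_rot: [-3.141, -0.001, -0.005]
force: [-0.4, -0.4, -2.0]
grip_width: 0.0117
```

```bash
python3 v.py c15.png; python3 -c "
from h import *
grab('wrist','w15.png')"
```

```text
[ 0.5404 -0.1841  0.4292] [-3.139e+00 -0.000e+00 -2.000e-03] [ 0.66  1.15 -0.86] [-0.055  0.04   0.021] 0.011222631981757216
```

View pics/c15.png

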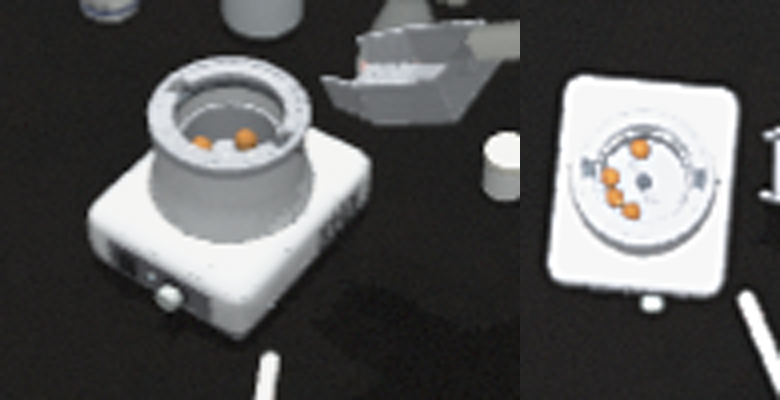

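View pics/w15.png

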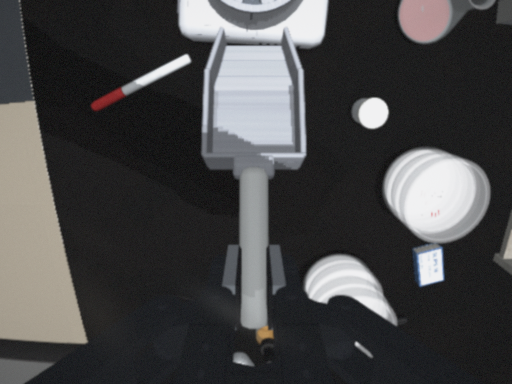

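>>> step_arm(
  plan=[
    [[0.3, -2, -1, 0.06], [0.6, -4, -2, 0.13], [0.9, -6, -3, 0.2], [1.2, -8, -5, 0.3], [1.6, -9, -7, 0.4], [1.9, -10, -9, 0.5], [2.2, -11, -11, 0.6], [2.5, -12, -12.5, 0.65], [2.7, -12.7, -13, 0.656], [2.7, -12.7, -15, 0.656], [2.7, -12.7, -16.5, 0.656], [2.7, -12.7, -16.5, 0.656]],
  ],
)

```text
clock: 12.82
position: [0.5674, -0.3093, 0.262]
tool_rot: [-3.136, 0.001, 0.654]
force: [-0.4, 0.9, -1.1]
grip_width: 0.0117
```

```bash
python3 - <<'E'
from h import *
s=grab('scene');o=bot.observe();print(o['position'],o['tool_rot'],o['force'],o['moment'])
cv2.imwrite('pics/c16.png',cv2.resize(np.array(s['pixels'])[180:320,270:450],None,fx=4,fy=4))
E
```

```text
[ 0.5677339  -0.30950778  0.26365668] [-3.13743848e+00  5.45925429e-04  6.54150893e-01] [ 0.02920164 -0.16653561 -0.67251657] [-0.05613977 -0.12400793 -0.02283156]
```

View pics/c16.png

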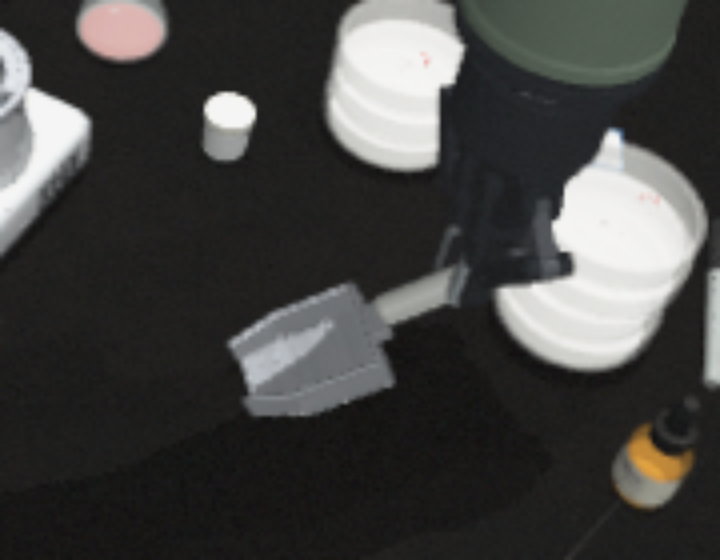

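>>> step_arm(
  plan=[
    [[0, 0, 0, 0], [0, 0, -0.8, 0], [0, 0, -1.6, 0], [0, 0, -2.4, 0], [0, 0, -3.2, 0], [0, 0, -4, 0], [0, 0, -4.8, 0], [0, 0, -5.6, 0], [0, 0, -6.3, 0], [0, 0, -6.8, 0], [0, 0, -6.8, 0]],
  ],
  jaw=0.842,
  force=20,
)

```text
clock: 13.78
position: [0.5674, -0.3093, 0.1944]
tool_rot: [-3.136, 0.001, 0.654]
force: [1.2, -0.1, -2.4]
grip_width: 0.0136
```

```bash
python3 - <<'E'
from h import *
s=grab('scene');o=bot.observe();print(o['position'],o['tool_rot'],o['force'],o['moment'])
cv2.imwrite('pics/c17.png',cv2.resize(np.array(s['pixels'])[200:320,270:450],None,fx=4,fy=4))
E
```

```text
[ 0.56748076 -0.30930935  0.19496286] [-3.13611930e+00  1.10540784e-03  6.54137855e-01] [-0.46117901 -0.19641709 -1.29942119] [-0.12010369 -0.13041874  0.0261717 ]
```

View pics/c17.png

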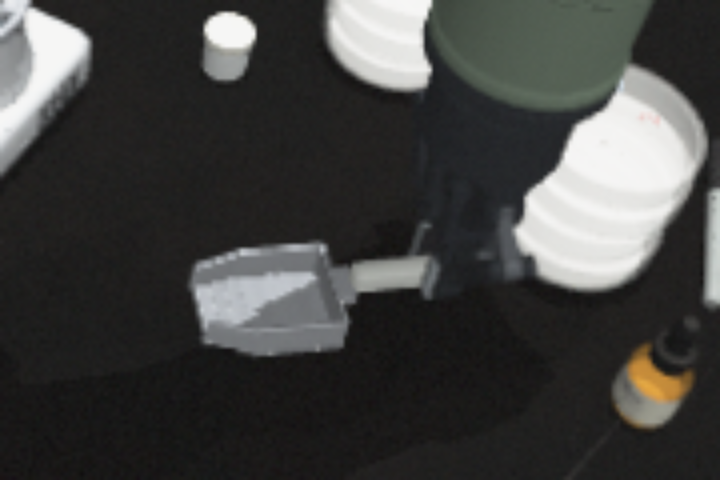

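>>> step_arm(
  plan=[
    [[0, 0, -0.1, 0], [0, 0, -0.1, 0], [0, 0, -0.1, 0], [0, 0, 0, 0], [0, 0, 3, 0], [0, 0, 7, 0], [0, 0, 11, 0], [0, 0, 15, 0], [0, 0, 15, 0]],
  ],
  jaw=0.5,
)

```text
clock: 14.58
position: [0.5684, -0.3105, 0.353]
tool_rot: [3.138, -0.004, 0.654]
force: [0.1, -1.3, -0.4]
grip_width: 0.0429
```

```bash
python3 - <<'E'
from h import *
s=grab('scene');w=grab('wrist');o=bot.observe();print(o['position'],o['tool_rot'],o['force'],o['grip_width'],o['clock'])
cv2.imwrite('pics/c18.png',np.hstack([cv2.resize(np.array(s['pixels'])[200:320,290:410],None,fx=3.2,fy=3.2),np.array(w['pixels'])[:,:400]]))
E
```

```text
[ 0.5676476  -0.30939646  0.3469982 ] [-3.13888774e+00 -7.52170885e-04  6.54234618e-01] [ 0.06154828  1.4668569  -0.50812219] 0.04261348853100643 14.6833
```

View pics/c18.png

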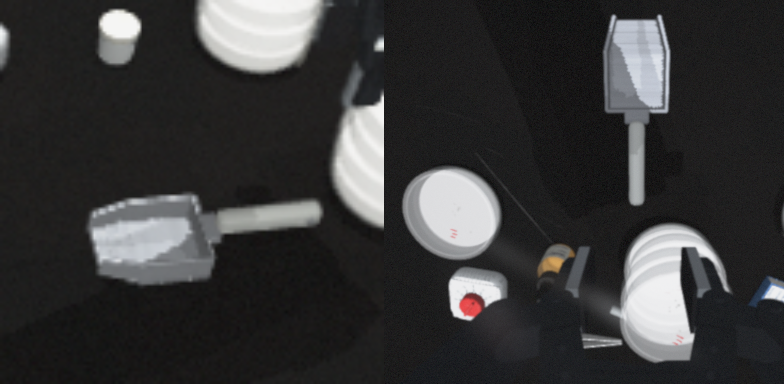

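>>> step_arm(
  plan=[
    [[-2, 48, 3, -0.9], [-2, 48, 3, -0.9], [-2, 48, 3, -0.9], [-2, 48, 3, -0.9], [-2, 48, 3, -0.9], [-2, 48, 3, -0.9], [-2, 48, 3, -0.9], [-2, 48, 3, -0.9], [-2, 48, 3, -0.9], [-2, 48, 3, -0.9], [-2, 48, 3, -0.9], [-2, 48, 3, -0.9]],
  ],
  jaw=0.4,
)

```text
clock: 15.68
position: [0.5466, 0.1754, 0.376]
tool_rot: [-3.139, 0.001, -0.242]
force: [-0.1, 0.3, 0.1]
grip_width: 0.0511
```

```bash
python3 - <<'E'
from h import *
s=grab('wrist','w20.png');o=bot.observe();print(o['position'],o['tool_rot'],o['qpos'].round(3))
for z in (.029,.055): print(proj(s,[.519,.266,z]))
E
```

```text
[0.54645307 0.179039   0.37588801] [-3.13763944e+00  1.54637385e-03 -2.37912116e-01] [-0.825  0.543  0.587  1.787 -0.372  0.922 -0.314]
(np.float64(202.4308196004997), np.float64(89.92103755128366))
(np.float64(197.8583660605624), np.float64(90.37416121278378))
```

View pics/w20.png

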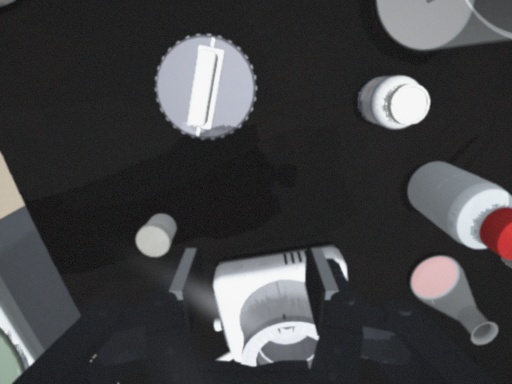

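```bash
python3 - <<'E'
from h import *
f=grab('wrist'); im=np.array(f['pixels']); print(bot.observe()['position'])
sub=im[20:150,140:275]
hsv=cv2.cvtColor(sub,cv2.COLOR_BGR2HSV);v=hsv[:,:,2]
m=(v>100).astype(np.uint8); m=cv2.morphologyEx(m,cv2.MORPH_OPEN,np.ones((5,5)))
c=max(cv2.findContours(m,0,1)[0],key=cv2.contourArea); e=cv2.fitEllipse(c); print(e)
o=np.array([140,20]); print('flange c',onz(f,*(np.array(e[0])+o),.0245))
mw=(v>228).astype(np.uint8); mo=cv2.morphologyEx(mw,cv2.MORPH_OPEN,np.ones((7,7)))
cw=max(cv2.findContours(mo,0,1)[0],key=cv2.contourArea); r=cv2.minAreaRect(cw); bx=cv2.boxPoints(r)+o; print(r)
P=np.array([onz(f,*p,.055) for p in bx]);print(P.round(4),P.mean(0));
for i in range(2):
  d=P[i+1]-P[i];print(np.linalg.norm(d),np.degrees(np.arctan2(d[1],d[0])))
# index marks
for p in [(211,42),(199,131)]: print('mark',onz(f,*p,.029))
a,b=onz(f,212,42,.029),onz(f,198,132,.029);d=a-b;print(np.degrees(np.arctan2(d[1],d[0])),(a+b)/2)
cv2.imwrite('pics/lid.png',cv2.resize(sub,None,fx=4,fy=4,interpolation=2))
E
```

```text
[0.54672935 0.17578885 0.37576898]
((67.02869415283203, 69.82752227783203), (98.76852416992188, 102.15017700195312), 157.9457550048828)
flange c [0.52205412 0.26910576 0.0245    ]
((63.000003814697266, 70.0), (17.317501068115234, 79.21707916259766), 8.61564826965332)
[[0.501  0.2408 0.055 ]
 [0.5298 0.3016 0.055 ]
 [0.5433 0.296  0.055 ]
 [0.5154 0.2349 0.055 ]] [0.52239169 0.26831941 0.055     ]
0.0671976022398348 64.63268740867083
0.014575692549447154 -22.452380873391725
mark [0.53773695 0.30895591 0.029     ]
mark [0.50429984 0.23350987 0.029     ]
64.90333932007567 [0.52084421 0.27077003 0.029     ]
```

View pics/lid.png

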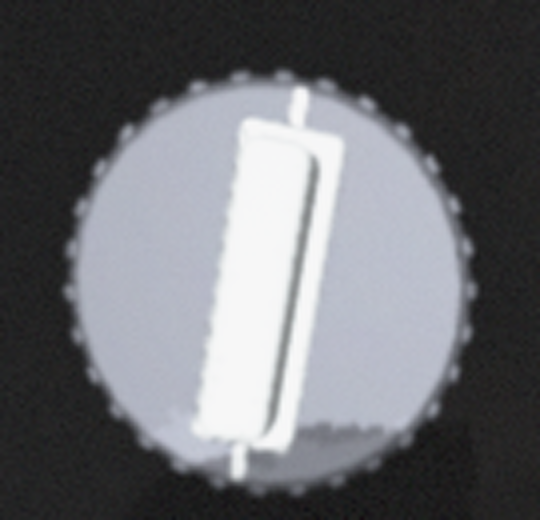

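>>> step_arm(
  plan=[
    [[-1, 3, -1, -0.1], [-2, 6.5, -4, -0.2], [-2.6, 9.2, -6, -0.203], [-2.6, 9.2, -8, -0.203], [-2.6, 9.2, -10, -0.203], [-2.6, 9.2, -10, -0.203], [-2.6, 9.2, -10, -0.203]],
  ],
)

```text
clock: 16.37
position: [0.5206, 0.2669, 0.275]
tool_rot: [-3.142, 0.002, -0.443]
force: [0.1, 0.2, -0.5]
grip_width: 0.0516
```

```bash
python3 - <<'E'
from h import *
f=grab('wrist','w21.png');o=bot.observe();print(o['position'],o['tool_rot'])
E
```

```text
[0.52103213 0.2669861  0.27605965] [-3.13973198e+00  9.97866838e-04 -4.43242634e-01]
```

View pics/w21.png

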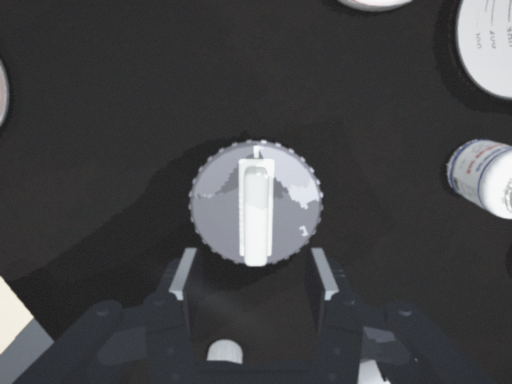

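```bash
python3 - <<'E'
from h import *
f=grab('wrist')
print(onz(f,256,203,.0245), onz(f,(189+322)/2,203,.0245),bot.observe()['position'])
print('bar ends',onz(f,257,167,.055),onz(f,256,265,.050), proj(f,[.521,.268,.0245]))
E
```

```text
[0.52367985 0.26877525 0.0245    ] [0.52334825 0.26893265 0.0245    ] [0.5212097  0.26712799 0.27664876]
bar ends [0.53895839 0.30007841 0.055     ] [0.50786127 0.23559881 0.05      ] (np.float64(253.15764692790194), np.float64(205.3539896695832))
```

>>> step_arm(
  plan=[
    [[0.1, 0.1, -3, 0.002], [0.1, 0.1, -5.5, 0.002], [0.1, 0.1, -7, 0.002], [0.1, 0.1, -7, 0.002], [0.1, 0.1, -7, 0.002]],
  ],
)

```text
clock: 16.88
position: [0.5226, 0.2678, 0.2075]
tool_rot: [-3.138, 0.0, -0.442]
force: [0.2, -0.6, 0.3]
grip_width: 0.0511
```

>>> step_arm(
  plan=[
    [[0, 0, 0, 0], [0, 0, 0, 0], [0, 0, 0, 0], [0, 0, 0, 0], [0, 0, 0, 0], [0, 0, 0, 0]],
  ],
  jaw=1,
  force=100,
)

```text
clock: 17.38
position: [0.523, 0.2679, 0.209]
tool_rot: [-3.137, -0.001, -0.442]
force: [-2.8, -1.2, 13.8]
grip_width: 0.0137
```

>>> step_arm(
  plan=[
    [[0, 0, 2, 0], [0, 0, 5, 0], [0, 0, 9, 0], [0, 0, 13, 0], [0, 0, 15, 0], [0, 0, 15, 0], [0, 0, 15, 0]],
  ],
)

```text
clock: 17.97
position: [0.523, 0.2681, 0.3603]
tool_rot: [-3.134, -0.001, -0.441]
force: [-1.5, -0.6, -2.4]
grip_width: 0.0137
```

```bash
python3 - <<'E'
from h import *
f=grab('wrist','w22.png');s=grab('scene','s22.png');o=bot.observe();print(o['position'],o['tool_rot'],o['force'],o['moment'],o['grip_width'])
E
```

```text
[0.52261317 0.26800867 0.35839844] [-3.13715781e+00  1.79987215e-04 -4.41513018e-01] [-0.16037515  0.3806128  -2.09727052] [0.02259288 0.05739546 0.04328535] 0.013943808557030774
```

View pics/w22.png

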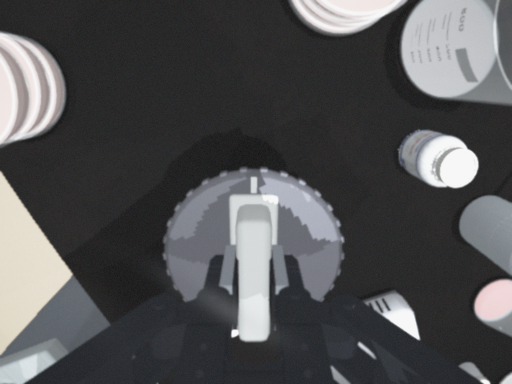

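View pics/s22.png

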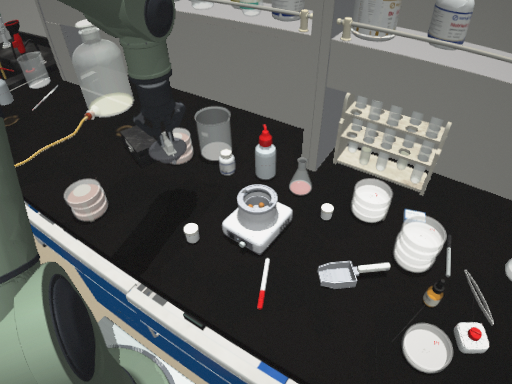

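>>> step_arm(
  plan=[
    [[1, -3, 2, 0.1], [2, -46, 6, 0.389], [2, -46, 6, 0.389], [2, -46, 6, 0.389], [2, -46, 6, 0.389], [2, -46, 6, 0.389], [2, -46, 6, 0.389], [2, -46, 6, 0.389], [2, -46, 6, 0.389], [2, -46, 6, 0.389], [2, -46, 6, 0.389], [2, -46, 6, 0.389]],
  ],
)

```text
clock: 19.07
position: [0.5413, -0.1977, 0.418]
tool_rot: [-3.139, 0.001, -0.058]
force: [-0.3, -0.5, -2.0]
grip_width: 0.0135
```

>>> step_arm(
  plan=[
    [[0, 0, 0, 0], [0, 0, 0, 0]],
  ],
)

```text
clock: 19.23
position: [0.5407, -0.1991, 0.4168]
tool_rot: [-3.14, 0.003, -0.061]
force: [-0.8, 0.4, -1.8]
grip_width: 0.0136
```

```bash
python3 - <<'E'
from h import *
f=grab('wrist','w23.png');o=bot.observe();print(o['position'],o['tool_rot'],o['qpos'].round(3)); print(proj(f,[.541,.0065,.112]),proj(f,[.545,.0105,.112]))
E
```

```text
[ 0.54112271 -0.19758108  0.41689496] [-3.13903932e+00  3.05422177e-03 -5.87427097e-02] [-0.168  0.495  0.597  1.74  -0.323  1.01   0.49 ]
(np.float64(237.630863068479), np.float64(-80.30220765604787)) (np.float64(242.6832134790381), np.float64(-86.41493163621374))
```

View pics/w23.png

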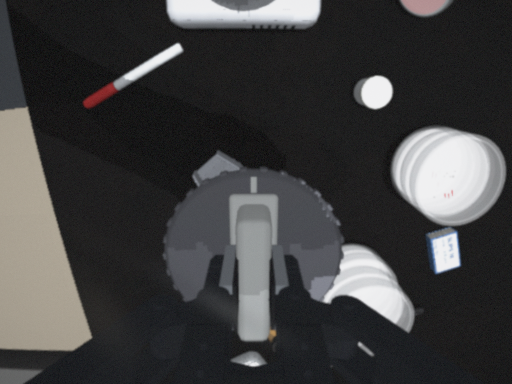

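>>> step_arm(
  plan=[
    [[0, 3, 2, 0.006], [0, 6, 4, 0.006], [0, 9, 6, 0.006], [0, 9, 6, 0.006], [0, 9, 6, 0.006], [0, 9, 6, 0.006]],
  ],
)

```text
clock: 19.78
position: [0.5411, -0.1062, 0.4764]
tool_rot: [-3.139, 0.004, -0.05]
force: [-0.5, -1.0, -2.3]
grip_width: 0.0137
```

```bash
python3 - <<'E'
from h import *
f=grab('wrist','w24.png');o=bot.observe();print(o['position'],o['tool_rot'],o['qpos'].round(3)); print(proj(f,[.541,.0065,.112]),proj(f,[.545,.0105,.112]))
cv2.imwrite('pics/w24c.png',cv2.resize(np.array(f['pixels'])[:180,150:350],None,fx=3.3,fy=3.3,interpolation=2))
E
```

```text
[ 0.54100292 -0.10704539  0.476236  ] [-3.13901225  0.00412233 -0.05183561] [-0.371  0.388  0.63   1.728 -0.254  1.112  0.286]
(np.float64(248.59801762707505), np.float64(56.2990236959707)) (np.float64(252.50145809764), np.float64(51.72764681561108))
```

View pics/w24c.png

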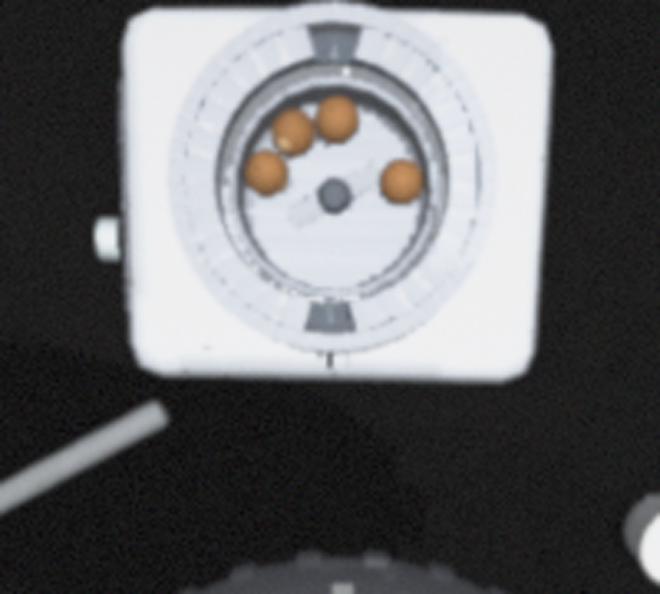

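```bash
python3 - <<'E'
from h import *
f=grab('wrist');o=bot.observe();print(o['position'])
W=lambda x,y:onz(f,150+x/3.3-.35,y/3.3-.35,.112)
a,b=W(334,26),W(330,333);print('slots',a,b,(a+b)/2,np.linalg.norm(a-b),np.degrees(np.arctan2(*(a-b)[[1,0]])))
a,b=W(333,58),W(331,300);print('open y',a,b,(a+b)/2,np.linalg.norm(a-b))
a,b=W(217,178),W(448,178);print('open x',a,b,(a+b)/2,np.linalg.norm(a-b))
a,b=W(170,178),W(493,178);print('outer x',a,b,(a+b)/2,np.linalg.norm(a-b))
a,b=W(331,3),W(331,352);print('outer y',a,b,(a+b)/2,np.linalg.norm(a-b))
# flange of held lid top
z=o['position'][2]-.209+.0245
print('lid flange front', onz(f,254,168,z))
E
```

```text
[ 0.54096167 -0.10755173  0.47621383]
slots [0.54549515 0.0491813  0.112     ] [ 0.53961209 -0.0363751   0.112     ] [0.54255362 0.0064031  0.112     ] 0.08575843355517745 86.06639820955427
open y [0.54474681 0.04067294 0.112     ] [ 0.54045401 -0.02669527  0.112     ] [0.54260041 0.00698884 0.112     ] 0.06750484584934957
open x [0.50893791 0.00994133 0.112     ] [0.57665508 0.00630883 0.112     ] [0.5427965  0.00812508 0.112     ] 0.0678145327042287
outer x [0.49509881 0.01081664 0.112     ] [0.58987118 0.00572573 0.112     ] [0.542485   0.00827119 0.112     ] 0.09490900686399634
outer y [0.54497703 0.05531189 0.112     ] [ 0.53960216 -0.04203973  0.112     ] [0.54228959 0.00663608 0.112     ] 0.09749989012887243
lid flange front [ 0.5432898  -0.06081332  0.29171383]
```

>>> step_arm(
  plan=[
    [[0.05, 3, 0, -0.004], [0.1, 6, -2, -0.004], [0.15, 9, -4, -0.004], [0.15, 11.4, -7, -0.004], [0.15, 11.4, -10, -0.004], [0.15, 11.4, -12.5, -0.004], [0.15, 11.4, -14.5, -0.004], [0.15, 11.4, -14.9, -0.004], [0.15, 11.4, -14.9, -0.004], [0.15, 11.4, -14.9, -0.004]],
  ],
)

```text
clock: 20.72
position: [0.5427, 0.0059, 0.3278]
tool_rot: [-3.139, 0.004, -0.058]
force: [0.1, -0.4, -1.1]
grip_width: 0.0138
```

>>> step_arm(
  plan=[
    [[0, 0, 0, 0]],
  ],
)

```text
clock: 20.8
position: [0.5431, 0.0056, 0.3289]
tool_rot: [-3.139, 0.003, -0.058]
force: [1.3, 0.3, -1.6]
grip_width: 0.0135
```

```bash
python3 v.py c25.png; python3 -c "
from h import *
o=bot.observe();print(o['position'],o['tool_rot'],o['qpos'].round(3))"
```

```text
[0.543  0.0056 0.329 ] [-3.139e+00  2.000e-03 -5.800e-02] [-0.68  0.24 -1.23] [0.008 0.054 0.011] 0.01374151340902167
[0.54304492 0.00562275 0.32901585] [-3.13891622e+00  2.14826148e-03 -5.81640257e-02] [-0.486  0.547  0.513  1.907 -0.374  0.784  0.176]
```

View pics/c25.png

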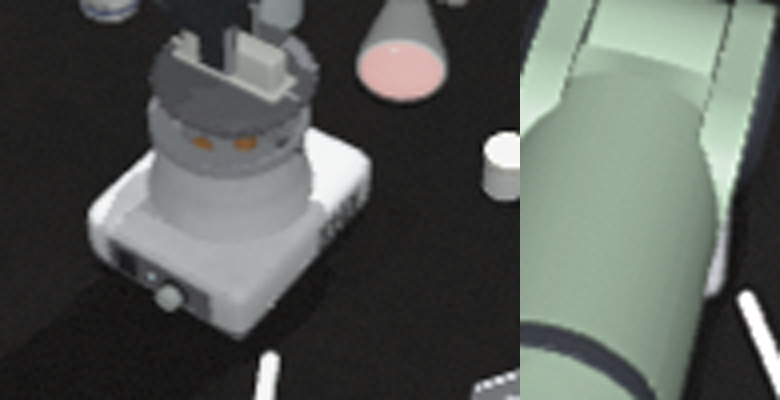

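>>> step_arm(
  plan=[
    [[-0.05, 0.1, -0.3, 0], [-0.05, 0.1, -0.6, 0], [-0.05, 0.1, -0.9, 0], [-0.05, 0.1, -1.2, 0], [-0.05, 0.1, -1.5, 0], [-0.05, 0.1, -1.5, 0]],
  ],
)

```text
clock: 21.4
position: [0.5425, 0.0068, 0.3133]
tool_rot: [-3.139, 0.003, -0.058]
force: [0.5, 2.5, -2.4]
grip_width: 0.014
```

```bash
python3 v.py c26.png
```

```text
[0.5425 0.0068 0.3137] [-3.139e+00  3.000e-03 -5.800e-02] [ 0.27  2.62 -2.92] [ 0.696 -0.002 -0.001] 0.013619438711146178
```

View pics/c26.png

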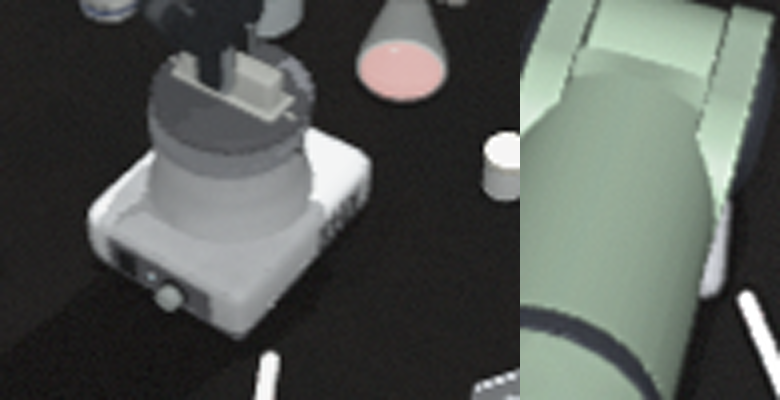

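>>> step_arm(
  plan=[
    [[0, 0.1, -0.2, 0], [0, 0.1, -0.4, 0], [0, 0.1, -0.6, 0], [0, 0.1, -0.8, 0], [0, 0.1, -1.0, 0], [0, 0.1, -1.0, 0]],
  ],
)

```text
clock: 22.0
position: [0.5426, 0.0076, 0.3036]
tool_rot: [-3.139, 0.002, -0.058]
force: [-0.8, -0.7, 6.7]
grip_width: 0.0138
```

```bash
python3 v.py c27.png
```

```text
[0.5426 0.0075 0.3038] [-3.139e+00  2.000e-03 -5.800e-02] [-0.7  -0.84  5.98] [-0.091  0.271 -0.019] 0.013592737539792558
```

>>> step_arm(
  plan=[
    [[0, 0, -0.05, -0.1], [0, 0, -0.05, -0.2], [0, 0, -0.05, -0.3], [0, 0, -0.05, -0.4], [0, 0, -0.05, -0.5], [0, 0, -0.05, -0.6], [0, 0, -0.05, -0.7], [0, 0, -0.05, -0.7]],
  ],
)

```text
clock: 22.77
position: [0.5428, 0.0074, 0.3034]
tool_rot: [-3.139, 0.001, -0.765]
force: [-0.3, -1.2, 6.7]
grip_width: 0.0136
```

```bash
python3 v.py c28.png
```

```text
[0.5428 0.0074 0.3035] [-3.139e+00  1.000e-03 -7.590e-01] [-0.67 -1.28  7.1 ] [-0.218  0.038  0.063] 0.014050268681518775
```

View pics/c28.png

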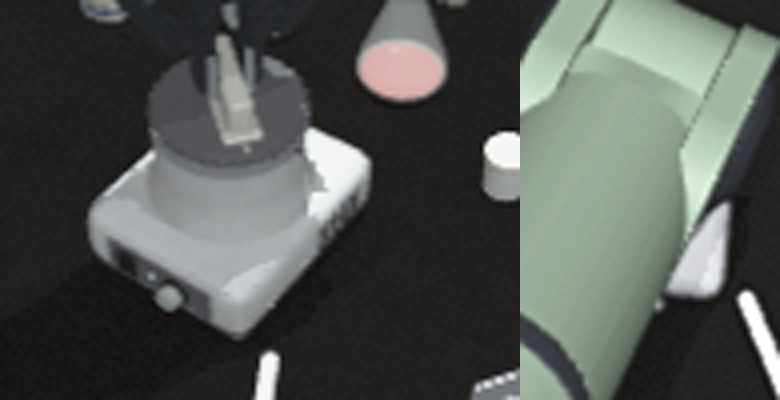

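Turning well, spring moment about +0.06 N m. Continue.

>>> step_arm(
  plan=[
    [[0, 0, -0.03, -0.1], [0, 0, -0.03, -0.2], [0, 0, -0.03, -0.3], [0, 0, -0.03, -0.4], [0, 0, -0.03, -0.5], [0, 0, -0.03, -0.6], [0, 0, -0.03, -0.65], [0, 0, -0.03, -0.65]],
  ],
)

```text
clock: 23.53
position: [0.543, 0.0073, 0.3033]
tool_rot: [-3.138, 0.0, -1.413]
force: [-0.7, -1.8, 6.1]
grip_width: 0.0139
```

```bash
python3 v.py c29.png; for i in 1 2 3; do python3 -c "
from h import *
grab('top');o=bot.observe();print(o['tool_rot'][2],o['force'],o['moment'])"; done
```

```text
[0.543  0.0072 0.3033] [-3.138e+00  1.000e-03 -1.409e+00] [-0.17 -2.13  7.04] [-0.304  0.169  0.106] 0.013804440654603211
-1.4087861169987388 [-1.0089738  -0.93354129  6.89895023] [-0.29758833  0.17242204  0.10610961]
-1.4087924427971679 [-1.07660742 -0.7143839   6.93003092] [-0.26267826  0.18549378  0.06306747]
-1.408820508912112 [-0.03697394 -0.210575    6.53604031] [-0.28238039  0.17931606  0.09323037]
```

>>> step_arm(
  plan=[
    [[0, 0, -0.03, -0.05], [0, 0, -0.03, -0.1], [0, 0, -0.03, -0.12], [0, 0, -0.03, -0.12]],
  ],
)

```text
clock: 24.12
position: [0.5432, 0.007, 0.3032]
tool_rot: [-3.138, 0.0, -1.53]
force: [-1.2, 0.2, 8.1]
grip_width: 0.0138
```

```bash
python3 v.py c30.png; for i in 1 2 3; do python3 -c "
from h import *
grab('top');o=bot.observe();print(o['tool_rot'][2],o['force'],o['moment'])"; done
```

```text
[0.5431 0.007  0.3032] [-3.138  0.    -1.529] [-0.34 -0.85  8.34] [-0.16   0.058  0.154] 0.01357548044727017
-1.528758374055928 [-0.59929272  0.35960523  6.91654121] [-0.15551948  0.04832467  0.14265842]
-1.528699035582512 [-0.47386108 -1.55697861  7.70888071] [-0.11815922  0.08912894  0.14450211]
-1.5287962864628155 [-0.65602936 -1.20902361  6.87515338] [-0.17656062  0.0992198   0.11493943]
```

>>> step_arm(
  plan=[
    [[0, 0, -0.03, -0.04], [0, 0, -0.03, -0.08], [0, 0, -0.03, -0.08], [0, 0, -0.03, -0.08]],
  ],
)

```text
clock: 24.7
position: [0.5432, 0.0068, 0.3031]
tool_rot: [-3.137, -0.0, -1.608]
force: [-0.6, -0.6, 7.4]
grip_width: 0.0134
```

```bash
python3 v.py c31.png; for i in 1 2 3; do python3 -c "
from h import *
grab('top');o=bot.observe();print(o['tool_rot'][2],o['force'],o['moment'])"; done
```

```text
[0.5432 0.0068 0.3031] [-3.137 -0.    -1.608] [-2.51 -1.58  7.64] [-0.462  0.366  0.935] 0.013725774277060994
-1.6076520037174091 [-2.56202183 -0.8219      7.31484494] [-0.4470654   0.37657091  1.00576588]
-1.607728583946753 [-1.9616226  -1.31031611  7.44644154] [-0.40884919  0.46726248  0.9709626 ]
-1.6076756679599646 [-1.16787056 -1.99190516  7.61031719] [-0.36842123  0.36961919  0.98456799]
```

View pics/c31.png

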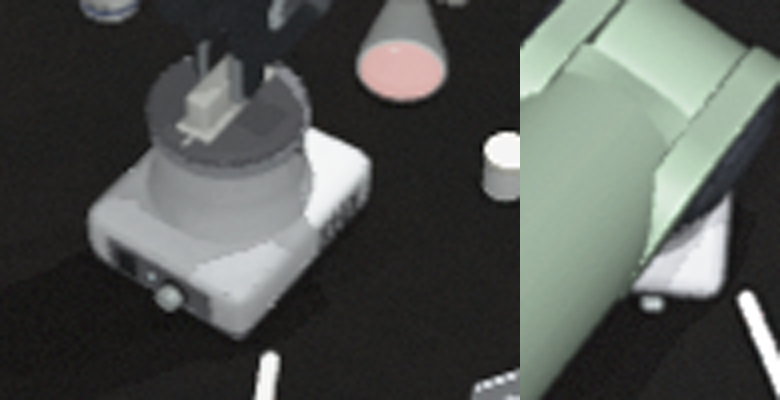

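```bash
python3 -c "
from h import *
grab('scene','s31.png')
o=bot.observe();print(o['clock'],o['tool_rot'],o['force'],o['moment'],o['grip_width'])"
```

```text
25.0 [-3.13731717e+00 -1.42422753e-05 -1.60769889e+00] [-2.4689867  -1.72381232  7.34332916] [-0.38732169  0.38709927  1.02449391] 0.013759316171039605
```

View pics/s31.png

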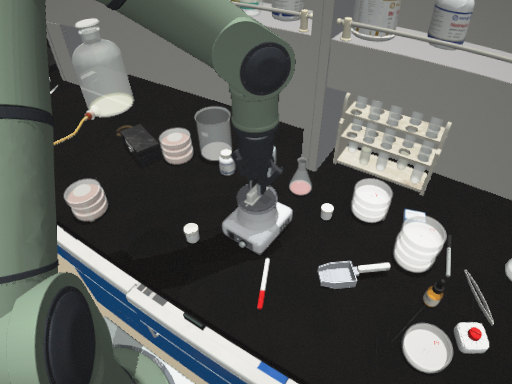

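The picture shows the lid in the collar, gripped and turned (256,200). The scoop lies flat and empty (350,273), and the pots, bottle, flask and pen are where they started. I'm handing the job in.

```bash
python3 -c "
from h import *
print(bot.job_done())"
```

```text
the job is handed in; nothing more can be done
None
```

I handed the job in at about 25 s of the 72 s allowed; no verdict is reported. By my checks, the nuts are in the cup, the scoop is back on the bench, and the lid is held down and turned.

- **Nuts:** The arm can only turn about the vertical, so I loosened the grip until the scoop pivoted in the fingers. I rested the pan on the collar and raised the handle so the nuts rolled out over the nose. The wrist picture taken just before the lid went on showed all four in the cup.
- **Scoop:** I set it down flat near its old place and let go. It was still flat and untouched in the last scene picture.
- **Lid:** It went into the slots. I pushed it down until the tool was about 18 mm below the height at which the lid reached the collar's top. The force on the tool was then about 7.5 N up, or roughly 9 N with the lid's weight, which matches the spring near its stop.
- **Turn:** I turned it 1.55 rad clockwise. The twisting moment rose from about 0.13 to 1.0 N m at the end, so the ring is at its stop. The fingers still grip with 100 N commanded.
- **Other things:** They appear unmoved in the last picture; I did not measure them.

**Disagreement:** The top and wrist cameras differed by about 4 mm on where the lid and scoop stood. I measured the mill again with the wrist camera before fitting the lid. A side force of 2.6 N on entry went away after a 1 mm shift.

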